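Wedge the rocking signal conditioner

ROBOT

A 7-joint arm with a two-finger parallel gripper is mounted at the origin on the work surface. World frame = base frame: x ahead of the robot, y to its left, z up, the work surface at z = 0. Lengths are in m, angles in rad, forces in N, time in s.
With the tool pointing down it reaches from about 0.35 to 0.9 m from the base axis. Payload 8.1 kg.
Tool frame: the origin (TCP) lies at the very end of the fingers, on their centre line; the grasp point (between the pads) lies 19 mm behind it; z points along the fingers, x is the direction in which the jaws open and shut, and the axes are right-handed (so a half turn about z gives the same grasp; the last joint's range is limited). The gripper opens to 92 mm and grips with 3 to 60 N. Pads are 19 mm wide; open, the fingers measure 130 mm over their backs; the gripper's body (75 mm by 190 mm) begins 47 mm behind the grasp point.
Start: joints at [-1.211, 0.434, 0.025, 1.573, -0.012, 1.134, -0.075], TCP at [0.279, 0.559, 0.227] pointing down, gripper open.
Joint ranges: [-2.62, 2.62], [-0.44, 2.09], [-1.27, 1.32], [0.08, 2.57], [-1.32, 4.46], [0.12, 2], [-2.74, 2.74]. Speed limits (rad/s): [2.22, 2.22, 3.01, 3.01, 3.14, 3.14, 3.14].

INTERFACE

Orientations are given as a rotation vector (axis times angle).
In Python, from cell import status, viewer, arm gives the robot as it stands.
- The arm moves only by the tool jog_arm, never from a script. Its argument "commands" is text: rows parted by semicolons, each of 7 numbers parted by spaces: the closure, from -1 (fully open) to 1 (shut), then the shift along the world's x, y, z normalised to -1 to 1, where 1 is 0.3 m, then the turn, a rotation vector about the world's x, y, z normalised to -1 to 1, where 1 is 2 pi rad. In form: jaw dx dy dz wx wy wz; .... A call has exactly 5 rows; each row shifts and turns the commanded pose from where the row before left it; what a row does not reach is not made up. A row lasts 1/10 s, in which the tool goes at most 50 mm and 8.59 degrees, less where a joint would pass 70% of its speed; a pose out of reach is approached as far as the arm can. A call with a number of a shift or a turn outside -1 to 1 is refused whole. A call with a gripper value outside its range is refused whole. The fingers move at their own pace and stop on an object; "force" is the grip in N (left out, the last holds). Time passes only in rows, so rows that do not move let the fingers close, or fill a call up. It gives the time, the measured TCP pose, the force and the opening at its end, in the units of the state.
- status.observe(): the state, without advancing time (a new reading comes with each control period).
- viewer.get_image(name): name is "scene" or "side" or "wrist"; returns a dict with "pixels" (384x512x3 uint8, red, green, blue), "z_map" (384x512 float32, m along the optical axis (not along the pixel's ray), 0 where there is no reading), "camera_matrix" (3x3 intrinsics, pixels), "R" (3x3) and "t" (3): a world point X has camera coordinates R X + t. Camera axes: x right, y down, z forward; pixel columns grow to the right and rows downward; lengths in m; the calibration is good to about 2 mm. A picture is of the moment at which its call begins.
- arm.sign_off(): hands the job in, once; it reports no verdict.
The state is a dict: "clock": time; "joints": joint angles; "dq": joint speeds; "joint_efforts": joint torques, N m; "position": TCP position; "ee_rot": TCP orientation; "force": force on the tool from outside, world axes, zero at the start; "ft_torque": the same for the moment, N m; "width": opening from 0.0 (shut) to 1.0 (fully open).
Only numpy, scipy, OpenCV 4.12 (cv2) and the standard library are available. Lean on these libraries where they do the work, as an engineer would, in place of code of your own. Each camera call takes 0.05 s, during which the arm holds its last target. There are 200 camera calls.

TASK

The black signal conditioner on the bench rocks because the rubber foot under its yellow-dotted corner has worn short: push the orange plastic wedge along the bench, thin end first, in under that worn foot until it is snug and the case no longer rocks, without jacking the case up or shoving it along. Then press down firmly on the yellow dot, with about 10 N for a second, to prove that the corner no longer gives, and take the hand away. Only push and press: do not lift anything, leave the case standing where it is, and do not disturb the other things.

Things in the scene. Friction and masses are not known exactly. Their poses are not given: they have to be found in the camera images.
- conditioner: Black ribbed instrument case, 2.6 kg, loose on the bench: 200 mm along its x, 290 mm along its y, flat top 92 mm up; cream connector panel on its -y end (plugs stand out 20 mm). Origin: centre of its footprint at bench level; z up. Rubber feet 12 mm tall, 20 mm diameter, at x = +-75, y = +-120 mm. It rests level on three of them; the foot at x = +75, y = +120 is worn short.
- dot (a point): Centre of the yellow dot, 26 mm across, on the case's flat top straight above the worn foot: conditioner x = +75, y = +120, z = 92 mm when level. Unwedged, a press of 4 to 8 N here rocks the corner down until the stub of the worn foot meets the bench, 5 to 10 mm lower; let go, it rocks back level.
- worn_foot (a point): Point at bench level straight below the centre of the worn foot (conditioner x = +75, y = +120 mm). The worn stub, 20 mm in diameter, hangs 5 to 10 mm clear of the bench (not known exactly) while the case stands level. The case's +y end face is 25 mm beyond this point in +y; the case's underside is 12 mm above the bench.
- wedge: Orange wedge, 60 g, flat on the bench off the case's +y end: 120 mm along its y, 45 mm along its x. Thin end y = -60 mm, 3.2 mm high; top rises evenly to 16 mm at the thick end y = +60, a flat upright face. Origin: centre of its underside. Axes parallel to the case's: thin end to it. Slides with under 1 N; once snug under the stub the push climbs to 7 to 13 N, and beyond that it shoves the case.
- ref_mass: Brass calibration mass with a small knob, 40 mm diameter, 56 mm tall, upright beside the wedge. Origin: centre of its underside. Leave alone.
- transducer: Silver reference transducer on three posts, 44 mm diameter, 76 mm tall, standing beyond the wedge. Origin: centre of its underside. Leave alone.
- accel: Small silver accelerometer, 26 mm square, 34 mm tall, standing loose on top of the case away from the dot. Origin: centre of its underside. Leave alone.
- driver: Screwdriver, 170 mm long, lying beyond the case. Leave alone.
- mug: Blue mug, 80 mm diameter, 92 mm tall. Origin: centre of its underside. Leave alone.
- adapters: Grey open tray of coaxial adapters, 100 x 75 x 30 mm. Origin: centre of its underside. Leave alone.
- handheld: Dark green handheld calibrator, 52 mm diameter, 120 mm tall, standing on end. Origin: centre of its underside. Leave alone.
Mind the look-alikes: they are no part of the job. Of the things that look like the wedge, the largest one is meant.

How it is judged:
By the outcome, as a careful person would: the job done as asked, in the order asked, and still so for the second after the job is handed in, with the robot touching nothing.
It also fails if it takes over 64 s, if anything falls off the work surface, if the arm or the gripper's body presses on something with over 40 N, if the wrist force passes 120 N, or if a joint passes its speed limit or range.

## Working session

There is one attempt and no reset: what is moved stays moved. The work goes in short steps, Python scripts to look and compute and a tool call to move; the robot and the scene stay as the last step left them, time stands still between calls to the robot, and variables do not carry over. Pictures are saved under pics/ and viewed, about 8 in all and at most 12, crops included, and the job is handed in when it is done.

Besides the shell and the picture viewer there is one more tool, called after "Emit:" as name(argument=value, ...), one argument or row to a line, values as JSON. jog_arm: Moves the arm, as the interface text tells. Scaled input: -1 to 1 covers 0.3 m each way for a shift and 2 pi rad each way for a turn. Its arguments: {"type":"object","properties":{"commands":{"type":"string"},"force":{"type":"number"}},"required":["commands"]}

```bash
mkdir -p pics
python3 - <<'E'
from cell import status, viewer
import cv2, pickle
s=status.observe(); print({k:s[k] for k in ("clock","position","ee_rot","force","width")})
for n in ("scene","side"):
    d=viewer.get_image(n); pickle.dump(d,open(f"{n}0.pkl","wb"))
    cv2.imwrite(f"pics/{n}0.png",cv2.resize(d["pixels"][:,:,::-1],(800,600)))
E
```

```text
{'clock': 0.0, 'position': array([0.27887157, 0.5587907 , 0.225938  ]), 'ee_rot': array([ 2.67095629e+00,  1.65218864e+00, -1.94172614e-03]), 'force': array([ 0.14180789, -0.00364972,  0.43090988]), 'width': 0.9966125877101246}
```

View pics/scene0.png

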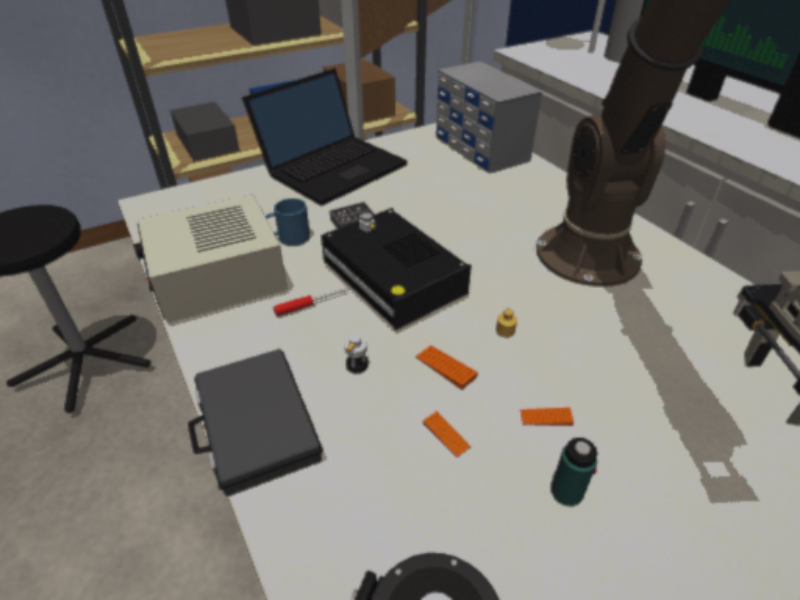

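View pics/side0.png

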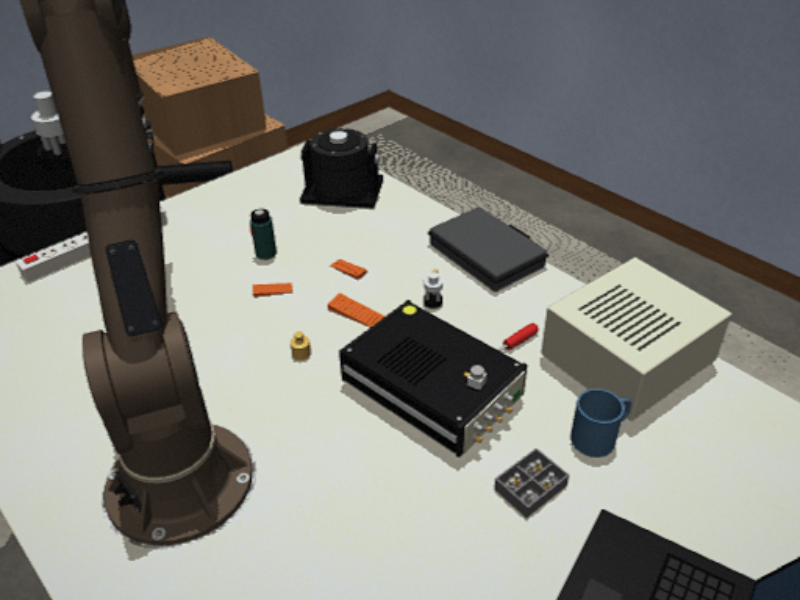

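The scene view (800 px) shows the case with the yellow dot at (398,290) and the largest wedge at (447,366). Two smaller orange look-alikes are at (446,433) and (547,416), the brass mass is at (507,322) and the transducer at (357,352). The side view agrees. Next I'll measure these.

```bash
cat > h.py <<'E'
import numpy as np, cv2
def ray(d,uv,z):
    K,R,t=map(np.asarray,(d["camera_matrix"],d["R"],d["t"]))
    uv=np.atleast_2d(uv).astype(float); r=(np.c_[uv,np.ones(len(uv))]@np.linalg.inv(K).T)@R
    c=-R.T@t; z=np.broadcast_to(z,len(uv)); return c+r*((z-c[2])/r[:,2])[:,None]
def cloud(d):
    h,w=d["z_map"].shape; v,u=np.mgrid[:h,:w]; Z=d["z_map"]
    P=np.stack([u*Z,v*Z,Z],-1)@np.linalg.inv(d["camera_matrix"]).T
    return (P-d["t"])@np.asarray(d["R"])
def blobs(m,amin=25):
    n,l,s,c=cv2.connectedComponentsWithStats(m.astype(np.uint8))
    return [(l==i) for i in range(1,n) if s[i,4]>=amin]
def hsv(d): return [c.astype(int) for c in cv2.split(cv2.cvtColor(d["pixels"],cv2.COLOR_RGB2HSV))]
E
python3 - <<'E'
from h import *; import pickle
np.set_printoptions(precision=4,suppress=True)
for n in ("scene","side"):
    d=pickle.load(open(f"{n}0.pkl","rb")); H,S,V=hsv(d); P=cloud(d)
    print(n,"cam",-d["R"].T@d["t"])
    for m in blobs((H>=4)&(H<=14)&(S>200)&(V>120)):
        v,u=np.where(m); p=ray(d,np.c_[u,v],.0096); q=P[m]
        (c,wh,a)=cv2.minAreaRect((p[:,:2]*1000).astype(np.float32))
        print("orange",len(u),u.mean().round(),v.mean().round(),"c",np.round(c,1),"wh",np.round(wh,1),"a",round(a,1),"zrange",np.percentile(q[:,2],[5,95]))
        if len(u)>350: print(cv2.boxPoints((c,wh,a)))
    for m in blobs((H>=25)&(H<=33)&(S>150)&(V>120),15):
        v,u=np.where(m); print("yellow",len(u),u.mean(),v.mean(),"ray",ray(d,[[u.mean(),v.mean()]],.092),"depth",np.median(P[m],0))
    # case top from depth + darkness
    m=(abs(P[...,2]-.092)<.006)&(V<70)&(P[...,0]>.2)&(P[...,0]<.9)&(abs(P[...,1])<.5)
    b=max(blobs(m),key=lambda x:x.sum()); b=cv2.morphologyEx(b.astype(np.uint8),cv2.MORPH_CLOSE,np.ones((5,5)))>0
    v,u=np.where(b); p=ray(d,np.c_[u,v],.092)[:,:2]
    r=cv2.minAreaRect((p*1000).astype(np.float32)); print("top",r,"\n",cv2.boxPoints(r))
    # other upright things near
    m=(P[...,2]>.025)&(P[...,2]<.2)&(P[...,0]>.2)&(P[...,0]<1)&(P[...,1]>-.4)&(P[...,1]<.7)
    for b in blobs(m,20):
        q=P[b]; print("thing",b.sum(),np.median(q,0),q.min(0),q.max(0))
E
```

```text
scene cam [0.9442 0.7304 0.7991]
orange 382 286.0 234.0 c [505.3 142.1] wh [ 43.  111.6] a 19.8 zrange [0.0032 0.015 ]
[[466.2257 187.3659]
 [503.9967  82.3633]
 [544.4182  96.9035]
 [506.6472 201.9061]]
orange 266 350.0 266.0 c [418.5 331.1] wh [27.1 83.8] a 60.0 zrange [0.0014 0.0108]
orange 282 285.0 277.0 c [590.5 273. ] wh [28.2 85.4] a 8.1 zrange [0.0016 0.0112]
yellow 35 254.22857142857143 185.14285714285714 ray [[ 0.5216 -0.0146  0.092 ]] depth [ 0.5209 -0.0164  0.0911]
top ((467.46624755859375, -135.65740966796875), (197.9810333251953, 293.4582214355469), 6.979095935821533) 
 [[ 351.3806   -2.0435]
 [ 387.0378 -293.3274]
 [ 583.5519 -269.2713]
 [ 547.8947   22.0126]]
thing 4613 [ 0.8182 -0.2444  0.1307] [ 0.6715 -0.3999  0.025 ] [ 0.9518 -0.2188  0.1382]
thing 237 [ 0.5943 -0.3887  0.0598] [ 0.5595 -0.4     0.0251] [ 0.6232 -0.3786  0.0926]
thing 4279 [ 0.4822 -0.0967  0.0887] [ 0.346  -0.3977  0.025 ] [0.5769 0.0149 0.1271]
thing 117 [0.3465 0.1217 0.0348] [0.3249 0.0981 0.0257] [0.3617 0.1375 0.0558]
thing 185 [0.6552 0.06   0.0592] [0.6309 0.0296 0.0254] [0.6744 0.0716 0.
[... 883 characters left out ...]
 0.0251] [0.8816 0.6352 0.1738]
thing 2040 [0.8491 0.067  0.0498] [ 0.77   -0.0444  0.025 ] [0.9737 0.2135 0.058 ]
thing 364 [0.4771 0.4358 0.0822] [0.4583 0.4178 0.0253] [0.5127 0.4728 0.1251]
thing 4509 [ 0.7352 -0.3233  0.1343] [ 0.5648 -0.4     0.025 ] [ 0.9419 -0.2261  0.1427]
thing 143 [0.6462 0.0405 0.0602] [0.6292 0.0233 0.0262] [0.6766 0.067  0.0797]
thing 6683 [ 0.4365 -0.1752  0.0905] [ 0.3457 -0.3122  0.025 ] [0.578  0.0077 0.1324]
thing 48 [ 0.6945 -0.1694  0.0266] [ 0.6546 -0.1783  0.025 ] [ 0.7309 -0.1599  0.0319]
thing 127 [0.3383 0.1066 0.0362] [0.3215 0.0914 0.0253] [0.3611 0.1294 0.061 ]
thing 93 [ 0.4306 -0.3836  0.0291] [ 0.3789 -0.3992  0.0251] [ 0.4833 -0.3774  0.0346]
```

Estimates from the two views agree. The case yaw is about 6.7° (its +y is about (-0.117, 0.993)), and the worn foot is at about (0.5225, -0.0145). The wedge centre is at about (0.504, 0.141), in line with the foot. I'll move behind the wedge with closed fingers, jaw axis along the case's x.

Emit:
jog_arm(
  commands="1 0.072 -0.11 0 0 0 -0.0225; 1 0.072 -0.11 0 0 0 -0.0225; 1 0.072 -0.11 0 0 0 -0.0225; 1 0.072 -0.11 0 0 0 -0.0225; 1 0.072 -0.11 0 0 0 -0.0225",
  force=10,
)

```text
clock: 0.6
position: [0.3876, 0.3926, 0.2265]
ee_rot: [3.08, 0.617, -0.001]
force: [-0.3, 0.1, 0.3]
width: 0.616
```

Emit:
jog_arm(
  commands="1 0.072 -0.11 0 0 0 -0.0225; 1 0.072 -0.11 0 0 0 -0.0225; 1 0.072 -0.11 0 0 0 0; 1 0.072 -0.11 0 0 0 0; 1 0.072 -0.11 0 0 0 0",
)

```text
clock: 1.1
position: [0.4955, 0.2278, 0.2266]
ee_rot: [3.136, 0.186, -0.001]
force: [0.7, 1.4, 0.4]
width: 0.18
```

Run:
```python
from cell import status, viewer
import cv2, pickle
from scipy.spatial.transform import Rotation as Ro
s=status.observe(); print(s["clock"],s["position"],s["force"],s["width"]); print(Ro.from_rotvec(s["ee_rot"]).as_matrix().round(4))
d=viewer.get_image("wrist"); pickle.dump(d,open("wrist1.pkl","wb")); print(-d["R"].T@d["t"],d["R"][2])
cv2.imwrite("pics/wrist1.png",cv2.resize(d["pixels"][:,:,::-1],(640,480)))
```

```text
1.1 [0.49546451 0.2278402  0.22655026] [0.70220518 1.42206989 0.394302  ] 0.18040285861540384
[[ 9.930e-01  1.183e-01 -4.000e-04]
 [ 1.183e-01 -9.930e-01 -2.000e-04]
 [-4.000e-04  1.000e-04 -1.000e+00]]
[0.48881976 0.29395666 0.38426866] [ 0.02930132 -0.24606714 -0.96880978]
```

View pics/wrist1.png

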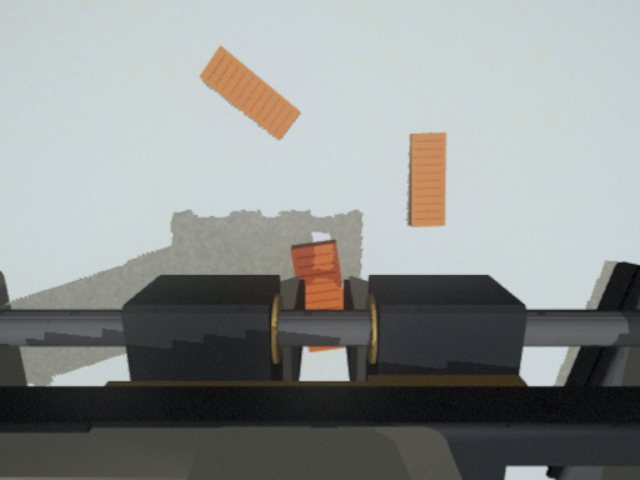

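The wrist view shows the wedge's thick end at about (315,243), mostly hidden by the gripper. It looks about 6° rotated relative to the tool, so I'll shift to see it whole.

Emit:
jog_arm(
  commands="1 0.02 -0.16 0.05 0 0 0; 1 0.02 -0.16 0.05 0 0 0; 1 0.02 -0.16 0.05 0 0 0; 1 0 0 0 0 0 0; 1 0 0 0 0 0 0",
)

```text
clock: 1.65
position: [0.513, 0.086, 0.2714]
ee_rot: [-3.136, -0.181, -0.001]
force: [-0.4, 0.4, -0.2]
width: 0.005
```

Run:
```python
from cell import status, viewer
from h import *; import pickle
np.set_printoptions(precision=4,suppress=True)
s=status.observe(); print(s["clock"],s["position"],s["force"],s["width"])
d=viewer.get_image("wrist"); pickle.dump(d,open("wrist2.pkl","wb")); print(-d["R"].T@d["t"])
H,S,V=hsv(d); P=cloud(d)
for m in blobs((H>=3)&(H<=16)&(S>150)&(V>60),100):
    v,u=np.where(m); p=ray(d,np.c_[u,v],P[m][:,2].clip(0,.016)) ; r=cv2.minAreaRect((p[:,:2]*1000).astype(np.float32))
    print(len(u),r,"\n",cv2.boxPoints(r))
cv2.imwrite("pics/wrist2.png",cv2.resize(d["pixels"][:,:,::-1],(640,480)))
```

```text
1.65 [0.513  0.086  0.2714] [-0.357   0.3783 -0.2382] 0.005327611959295497
[0.5064 0.1521 0.4292]
```

View pics/wrist2.png

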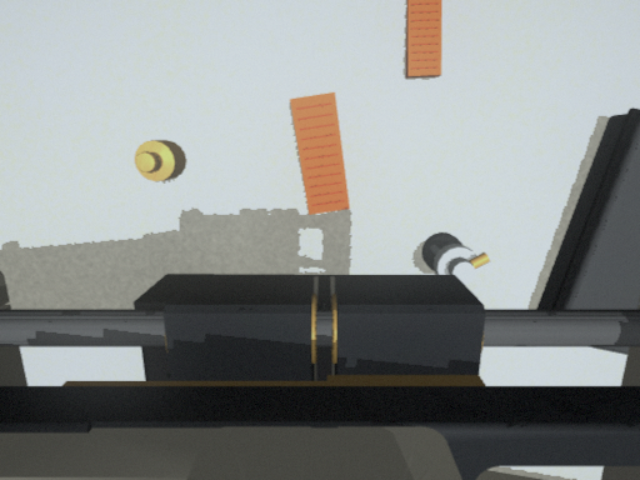

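The wedge is fully visible (corners about (291,99), (335,93), (348,209), (309,214)); my colour threshold was just too strict.

Run:
```python
from h import *; import pickle
np.set_printoptions(precision=4,suppress=True)
d=pickle.load(open("wrist2.pkl","rb")); H,S,V=hsv(d); P=cloud(d); print(H[120,255],S[120,255],V[120,255])
def meas(d,m):
    P=cloud(d); v,u=np.where(m)
    # plane fit of top, then rays to fitted plane height
    p=ray(d,np.c_[u,v],.0096)
    for _ in range(3):
        r=cv2.minAreaRect((p[:,:2]*1000).astype(np.float32)); b=cv2.boxPoints(r)/1000
        e=sorted([(b[i],b[(i+1)%4]) for i in range(4)],key=lambda e:np.hypot(*(e[0]-e[1])))[:2]
        e=sorted([(a+c)/2 for a,c in e],key=lambda q:q[1]); ax=(e[1]-e[0])/np.hypot(*(e[1]-e[0]))
        t=((p[:,:2]-e[0])@ax).clip(0,.12); p=ray(d,np.c_[u,v],.0032+.0128*t/.12)
    print(m.sum(),"size",np.round(r[1],1),"thin mid",e[0],"thick mid",e[1],"yaw deg",np.degrees(np.arctan2(-ax[0],ax[1])))
for m in blobs((H>=3)&(H<=16)&(S>110)&(V>60)&(P[...,2]<.03),300): meas(d,m)
# edges of case in scene/side: fit top-edge lines
for n in ("scene","side"):
    d=pickle.load(open(f"{n}0.pkl","rb")); H,S,V=hsv(d); P=cloud(d)
    m=(abs(P[...,2]-.092)<.006)&(V<70)&(P[...,0]>.2)&(P[...,0]<.9)&(abs(P[...,1])<.5)
    b=max(blobs(m),key=lambda x:x.sum()); v,u=np.where(b); p=(ray(d,np.c_[u,v],.092)[:,:2]*1000).astype(np.float32)
    h=cv2.convexHull(p)[:,0]; q=cv2.approxPolyDP(h[:,None],12,True)[:,0]; print(n,q)
    for i in range(len(q)):
        a,c=q[i],q[(i+1)%len(q)]; print(np.round(np.hypot(*(c-a))),np.round(np.degrees(np.arctan2(*(c-a)[::-1])),1))
```

```text
12 146 197
1619 size [32.4 67. ] thin mid [0.5996 0.2279] thick mid [0.5869 0.2937] yaw deg 10.857768
3110 size [ 43.8 119.2] thin mid [0.5207 0.0792] thick mid [0.4899 0.1943] yaw deg 14.994652
scene [[ 574.856  -262.8647]
 [ 548.3225   18.5173]
 [ 356.2016   -2.8037]
 [ 385.8998 -284.031 ]]
283.0 95.4
193.0 -173.7
283.0 -84.0
190.0 6.4
side [[ 564.3525 -281.1542]
 [ 542.1916    8.5163]
 [ 351.157   -13.3897]
 [ 373.6846 -294.3592]]
291.0 94.4
192.0 -173.5
282.0 -85.4
191.0 4.0
```

The wedge yaw reads about 14–15° against about 6° for the case. Before pushing I'll get a near overhead look at the case and dot.

Emit:
jog_arm(
  commands="1 0 -0.16 0.06 0 0 0; 1 0 -0.16 0.06 0 0 0; 1 0 -0.16 0.06 0 0 0; 1 0 -0.16 0.06 0 0 0; 1 0 -0.16 0.06 0 0 0",
)

```text
clock: 2.2
position: [0.513, -0.1465, 0.3591]
ee_rot: [-3.135, -0.191, 0.001]
force: [1.2, 0.3, 0.1]
width: 0.006
```

Emit:
jog_arm(
  commands="1 -0.05 0 0 0 0 0; 1 -0.05 0 0 0 0 0; 1 0 0 0 0 0 0; 1 0 0 0 0 0 0; 1 0 0 0 0 0 0",
)

```text
clock: 2.7
position: [0.4837, -0.1457, 0.3586]
ee_rot: [-3.136, -0.189, 0.001]
force: [0.1, 0.5, -0.3]
width: 0.003
```

Run:
```python
from cell import status, viewer
from h import *; import pickle
np.set_printoptions(precision=4,suppress=True)
s=status.observe(); print(s["clock"],s["position"],s["force"],s["width"])
d=viewer.get_image("wrist"); pickle.dump(d,open("wrist3.pkl","wb")); print(-d["R"].T@d["t"])
H,S,V=hsv(d); P=cloud(d)
for m in blobs((H>=24)&(H<=34)&(S>110)&(V>100),40):
    v,u=np.where(m); print("yellow",len(u),ray(d,[[u.mean(),v.mean()]],.092),np.median(P[m],0))
cv2.imwrite("pics/wrist3.png",cv2.resize(d["pixels"][:,:,::-1],(640,480)))
```

```text
2.7 [ 0.4837 -0.1457  0.3586] [ 0.1031  0.4912 -0.2914] 0.0029393778439704868
[ 0.4769 -0.0796  0.5163]
yellow 329 [[ 0.5238 -0.0156  0.092 ]] [ 0.5238 -0.0157  0.0921]
```

View pics/wrist3.png

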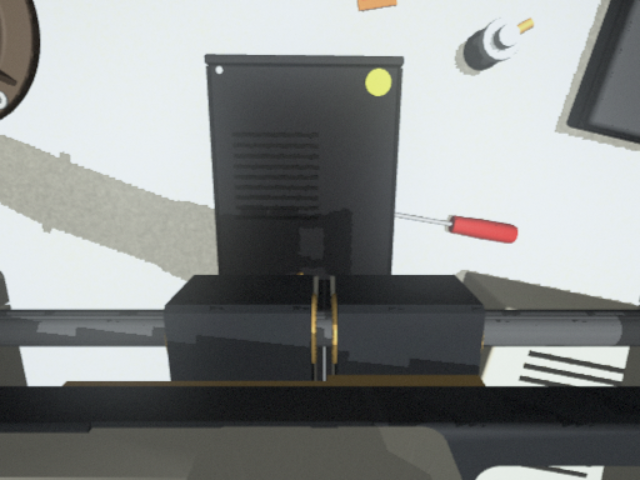

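The dot is at (378,82), giving (0.5238, -0.0156, 0.092). The case's +y lip runs level across the image from (207,57) to (403,58), so the tool yaw (6.9°) matches the case, while the wedge is turned about 8° about a centre that sits on the line. Flat closed fingers on its thick face should straighten it. Going behind it now.

Emit:
jog_arm(
  commands="1 0.005 0.156 0 0 0 0; 1 0.005 0.156 0 0 0 0; 1 0.005 0.156 0 0 0 0; 1 0.005 0.156 0 0 0 0; 1 0.005 0.156 0 0 0 0",
)

```text
clock: 3.25
position: [0.4904, 0.0896, 0.3589]
ee_rot: [-3.136, -0.187, -0.0]
force: [0.6, -0.5, 0.5]
width: 0.005
```

Emit:
jog_arm(
  commands="1 0.005 0.156 0 0 0 0; 1 0.005 0.156 0 0 0 0; 1 0.005 0.156 0 0 0 0; 1 0 0 -0.16 0 0 0; 1 0 0 -0.16 0 0 0",
)

```text
clock: 3.75
position: [0.4954, 0.2305, 0.262]
ee_rot: [-3.134, -0.192, -0.004]
force: [-0.1, -0.5, -1.0]
width: 0.006
```

Emit:
jog_arm(
  commands="1 0 0 -0.16 0 0 0; 1 0 0 -0.16 0 0 0; 1 0 0 -0.16 0 0 0; 1 0 0 -0.1 0 0 0; 1 0 0 0 0 0 0",
)

```text
clock: 4.25
position: [0.4921, 0.2266, 0.0848]
ee_rot: [3.132, 0.187, -0.011]
force: [0.5, -0.1, 1.1]
width: 0.004
```

Emit:
jog_arm(
  commands="1 0.012 0 -0.065 0 0 0; 1 0 0 -0.065 0 0 0; 1 0 0 -0.065 0 0 0; 1 0 0 -0.065 0 0 0; 1 0 0 0 0 0 0",
)

```text
clock: 4.75
position: [0.4982, 0.2277, 0.0105]
ee_rot: [3.136, 0.187, -0.002]
force: [-0.1, -0.2, -0.1]
width: 0.006
```

Run:
```python
from cell import status
from scipy.spatial.transform import Rotation as Ro
s=status.observe(); print(s["clock"],s["position"],s["force"],s["width"]); print(Ro.from_rotvec(s["ee_rot"]).as_matrix().round(4))
```

```text
4.75 [0.49824692 0.22773499 0.01049631] [-0.09566425 -0.21592357 -0.14583454] 0.005545876120554542
[[ 9.929e-01  1.186e-01 -1.400e-03]
 [ 1.186e-01 -9.929e-01 -6.000e-04]
 [-1.400e-03  4.000e-04 -1.000e+00]]
```

Emit:
jog_arm(
  commands="1 -0.011 0 -0.012 0 0 0; 1 0.0024 -0.02 0 0 0 0; 1 0.0024 -0.02 0 0 0 0; 1 0.0024 -0.02 0 0 0 0; 1 0.0024 -0.02 0 0 0 0",
)

```text
clock: 5.25
position: [0.4985, 0.2028, 0.0079]
ee_rot: [-3.136, -0.185, -0.002]
force: [0.4, 0.2, 0.2]
width: 0.003
```

Emit:
jog_arm(
  commands="1 0.0024 -0.02 0 0 0 0; 1 0.0024 -0.02 0 0 0 0; 1 0.0024 -0.02 0 0 0 0; 1 0.0024 -0.02 0 0 0 0; 1 0.0024 -0.02 0 0 0 0",
)

```text
clock: 5.75
position: [0.5016, 0.1729, 0.0073]
ee_rot: [3.136, 0.186, -0.0]
force: [-0.7, -0.0, -0.2]
width: 0.004
```

Run:
```python
from cell import status, viewer
import cv2, pickle
s=status.observe(); print(s["clock"],s["position"],s["force"])
o=[]
for n in ("scene","wrist"):
    d=viewer.get_image(n); pickle.dump(d,open(f"{n}4.pkl","wb")); o.append(d["pixels"][:,:,::-1])
a=cv2.resize(o[0][140:290,180:390],(560,400)); b=cv2.resize(o[1][150:384,200:320],(205,400))
cv2.imwrite("pics/p4.png",cv2.hconcat([a,b]))
```

```text
5.75 [0.50164453 0.17288    0.00729966] [-0.67007391 -0.00440862 -0.15895212]
```

View pics/p4.png

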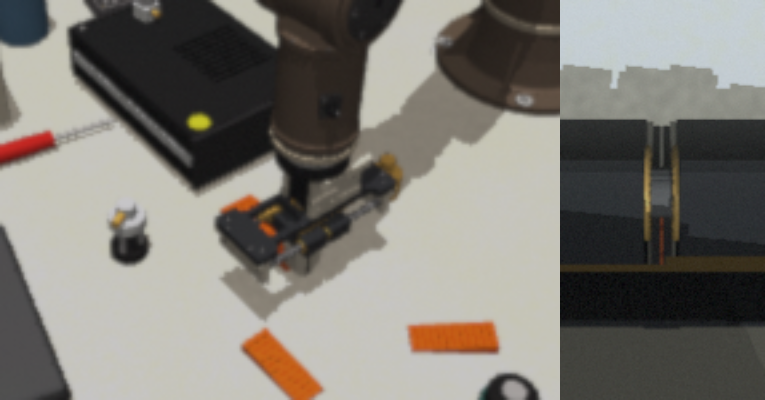

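The scene crop shows the gripper hiding most of the wedge; only its thin end shows, near (238,207). I'll back off, rise and check that it came straight.

Emit:
jog_arm(
  commands="1 -0.004 0.03 0 0 0 0; 1 0 0 0.08 0 0 0; 1 0 0 0.16 0 0 0; 1 0 0 0.16 0 0 0; 1 0 0 0.16 0 0 0",
)

```text
clock: 6.35
position: [0.4997, 0.1834, 0.1771]
ee_rot: [3.136, 0.187, -0.001]
force: [1.4, 1.4, -0.1]
width: 0.007
```

Emit:
jog_arm(
  commands="1 0.018 -0.13 0.1 0 0 0; 1 0.018 -0.13 0.1 0 0 0; 1 0.018 -0.13 0.05 0 0 0; 1 0.018 -0.13 0 0 0 0; 1 0 0 0 0 0 0",
)

```text
clock: 6.85
position: [0.5227, 0.0212, 0.2514]
ee_rot: [3.135, 0.175, 0.003]
force: [0.6, 0.1, 0.3]
width: 0.005
```

```bash
cat > look.py <<'E'
from cell import status, viewer
from h import *; import pickle,sys
np.set_printoptions(precision=4,suppress=True)
n=sys.argv[1]
s=status.observe(); print(s["clock"],s["position"],s["force"])
d=viewer.get_image("wrist"); pickle.dump(d,open(f"wrist{n}.pkl","wb"))
H,S,V=hsv(d); P=cloud(d)
for m in blobs((H>=3)&(H<=16)&(S>110)&(V>60)&(P[...,2]<.03),300):
    v,u=np.where(m); p=ray(d,np.c_[u,v],.0096)
    for _ in range(3):
        r=cv2.minAreaRect((p[:,:2]*1000).astype(np.float32)); b=cv2.boxPoints(r)/1000
        e=sorted([(b[i],b[(i+1)%4]) for i in range(4)],key=lambda e:np.hypot(*(e[0]-e[1])))[:2]
        e=sorted([(a+c)/2 for a,c in e],key=lambda q:q[1]); ax=(e[1]-e[0])/np.hypot(*(e[1]-e[0]))
        t=((p[:,:2]-e[1])@-ax).clip(0,.12); p=ray(d,np.c_[u,v],.016-.0128*t/.12)
    print("orange",m.sum(),u.mean(),v.mean(),"size",np.round(r[1],1),"thin",e[0],"thick",e[1],"yaw",np.degrees(np.arctan2(-ax[0],ax[1])))
for m in blobs((H>=24)&(H<=34)&(S>110)&(V>100),40):
    v,u=np.where(m); print("yellow",len(u),ray(d,[[u.mean(),v.mean()]],.092),np.median(P[m],0))
cv2.imwrite(f"pics/wrist{n}.png",cv2.resize(d["pixels"][:,:,::-1],(640,480)))
E
python3 look.py 5
```

```text
6.85 [0.5227 0.0212 0.2514] [0.5784 0.085  0.2789]
orange 3675 246.4234013605442 96.79673469387755 size [ 43.6 118.6] thin [0.5069 0.0406] thick [0.4936 0.1585] yaw 6.4632435
yellow 119 [[0.3659 0.1215 0.092 ]] [0.3401 0.1275 0.0351]
yellow 309 [[ 0.527  -0.0139  0.092 ]] [ 0.5269 -0.0138  0.092 ]
```

View pics/wrist5.png

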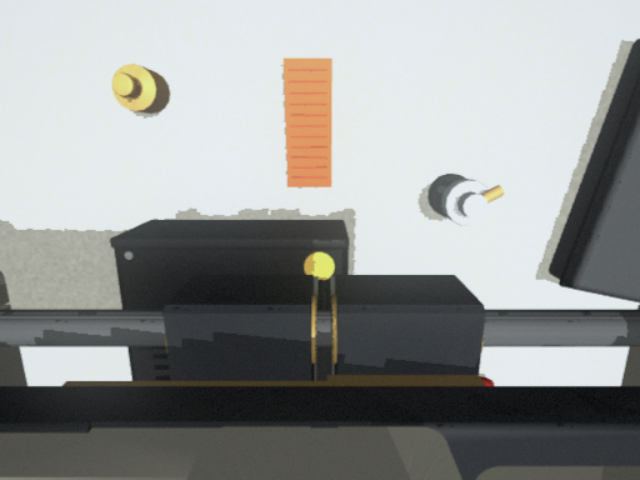

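The wedge is now straight (yaw 6.5°, top edge level in the image). Its centre, at (0.500, 0.100), sits about 10 mm to the -x side of the foot line. I'll nudge its side by 10 mm at its centre of mass.

Emit:
jog_arm(
  commands="1 -0.081 0.095 0 0 0 0; 1 -0.081 0.095 0 0 0 0; 1 -0.081 0.095 0 0 0 0; 1 0 0 -0.1 0 0 0; 1 0 0 -0.1 0 0 0",
)

```text
clock: 7.4
position: [0.4485, 0.1154, 0.1902]
ee_rot: [-3.134, -0.194, -0.003]
force: [0.7, -0.7, -1.2]
width: 0.004
```

Emit:
jog_arm(
  commands="1 0 0 -0.075 0 0 0; 1 0 0 -0.075 0 0 0; 1 0 0 -0.075 0 0 0; 1 0 0 -0.075 0 0 0; 1 0 0 0 0 0 0",
)

```text
clock: 7.9
position: [0.4468, 0.1131, 0.098]
ee_rot: [3.135, 0.189, -0.008]
force: [-0.0, 0.2, -0.2]
width: 0.006
```

Emit:
jog_arm(
  commands="1 0.006 -0.022 -0.062 0 0 0; 1 0 0 -0.062 0 0 0; 1 0 0 -0.062 0 0 0; 1 0 0 -0.062 0 0 0; 1 0 0 -0.055 0 0 0",
)

```text
clock: 8.4
position: [0.4512, 0.1069, 0.0095]
ee_rot: [-3.135, -0.188, -0.001]
force: [-0.2, -0.6, 0.4]
width: 0.006
```

Emit:
jog_arm(
  commands="1 0 0 0 0 0 0; 1 0.01 0.001 0 0 0 0; 1 0.01 0.001 0 0 0 0; 1 0.01 0.001 0 0 0 0; 1 0 0 0 0 0 0",
)

```text
clock: 8.9
position: [0.4611, 0.1066, 0.0102]
ee_rot: [-3.136, -0.186, -0.003]
force: [-0.4, 0.1, -0.4]
width: 0.01
```

Emit:
jog_arm(
  commands="1 -0.015 0 0 0 0 0; 1 0 0 -0.014 0 0 0; 1 0.012 0.001 0 0 0 0; 1 0.012 0.001 0 0 0 0; 1 0.012 0.002 0 0 0 0",
)

```text
clock: 9.4
position: [0.4667, 0.1074, 0.0052]
ee_rot: [3.136, 0.186, 0.0]
force: [-1.2, -0.0, 0.1]
width: 0.006
```

Emit:
jog_arm(
  commands="1 0 0 0 0 0 0; 1 -0.02 0 0 0 0 0; 1 0 0 0.08 0 0 0; 1 0 0 0.12 0 0 0; 1 0 0 0.16 0 0 0",
)

```text
clock: 9.9
position: [0.4581, 0.1069, 0.1131]
ee_rot: [3.135, 0.186, -0.006]
force: [0.9, 1.6, -0.4]
width: 0.003
```

Emit:
jog_arm(
  commands="1 0 0 0.16 0 0 0; 1 0.065 -0.09 0.1 0 0 0; 1 0.065 -0.09 0.1 0 0 0; 1 0.065 -0.09 0.05 0 0 0; 1 0 0 0 0 0 0",
)

```text
clock: 10.4
position: [0.5214, 0.0221, 0.2388]
ee_rot: [3.135, 0.177, 0.009]
force: [0.8, 1.0, -0.0]
width: 0.004
```

```bash
python3 look.py 6
```

```text
10.4 [0.5214 0.0221 0.2388] [ 0.7657  1.0222 -0.0264]
orange 3896 247.8829568788501 97.06108829568788 size [ 43.8 118.7] thin [0.508  0.0407] thick [0.4961 0.1588] yaw 5.75229
yellow 219 [[0.3643 0.1165 0.092 ]] [0.3389 0.1258 0.0353]
yellow 249 [[ 0.5273 -0.0117  0.092 ]] [ 0.527  -0.0117  0.092 ]
```

It moved only 2 mm because contact came later than I estimated. Repeating with another 8 mm.

Emit:
jog_arm(
  commands="1 -0.073 0.09 0 0 0 0; 1 -0.073 0.09 0 0 0 0; 1 -0.073 0.09 0 0 0 0; 1 0 0 -0.09 0 0 0; 1 0 0 -0.09 0 0 0",
)

```text
clock: 10.95
position: [0.4512, 0.1095, 0.1814]
ee_rot: [-3.134, -0.192, -0.0]
force: [0.6, -0.5, -0.1]
width: 0.004
```

Emit:
jog_arm(
  commands="1 0 0 -0.075 0 0 0; 1 0 0 -0.075 0 0 0; 1 0 0 -0.075 0 0 0; 1 0 0 -0.075 0 0 0; 1 0 0 0 0 0 0",
)

```text
clock: 11.45
position: [0.4495, 0.1074, 0.0895]
ee_rot: [3.134, 0.188, -0.01]
force: [0.8, 0.1, 0.3]
width: 0.001
```

Emit:
jog_arm(
  commands="1 0.006 0 -0.062 0 0 0; 1 0.005 0 -0.062 0 0 0; 1 0.005 0 -0.062 0 0 0; 1 0 0 -0.062 0 0 0; 1 0 0 -0.03 0 0 0",
)

```text
clock: 11.95
position: [0.4568, 0.1079, 0.0083]
ee_rot: [-3.136, -0.187, 0.002]
force: [0.2, -0.7, -0.7]
width: 0.006
```

Emit:
jog_arm(
  commands="1 0 0 0 0 0 0; 1 0.015 0.002 0 0 0 0; 1 0.015 0.002 0 0 0 0; 1 0.015 0.002 0 0 0 0; 1 0 0 0 0 0 0",
)

```text
clock: 12.45
position: [0.4726, 0.1095, 0.0094]
ee_rot: [-3.136, -0.186, -0.003]
force: [0.1, -0.4, -0.8]
width: 0.005
```

Emit:
jog_arm(
  commands="1 0.007 0.001 0 0 0 0; 1 0 0 0 0 0 0; 1 -0.025 0 0 0 0 0; 1 0 0 0.06 0 0 0; 1 0 0 0.1 0 0 0",
)

```text
clock: 12.95
position: [0.4636, 0.109, 0.0559]
ee_rot: [3.135, 0.186, -0.007]
force: [0.5, 0.2, 0.1]
width: 0.006
```

Emit:
jog_arm(
  commands="1 0 0 0.16 0 0 0; 1 0 0 0.16 0 0 0; 1 0.065 -0.09 0.16 0 0 0; 1 0.065 -0.09 0.1 0 0 0; 1 0.065 -0.12 0.05 0 0 0",
)

```text
clock: 13.45
position: [0.5226, 0.0241, 0.2419]
ee_rot: [-3.134, -0.191, -0.006]
force: [0.6, 0.4, -1.5]
width: 0.009
```

```bash
python3 look.py 7
```

```text
13.45 [0.5226 0.0241 0.2419] [ 0.6246  0.3853 -1.5005]
orange 3798 249.70563454449712 99.94023170089521 size [ 43.8 118.7] thin [0.5093 0.0407] thick [0.4993 0.159 ] yaw 4.806353
yellow 209 [[0.3644 0.1169 0.092 ]] [0.3386 0.126  0.0352]
yellow 223 [[ 0.5275 -0.0111  0.092 ]] [ 0.5273 -0.0108  0.0921]
```

View pics/wrist7.png

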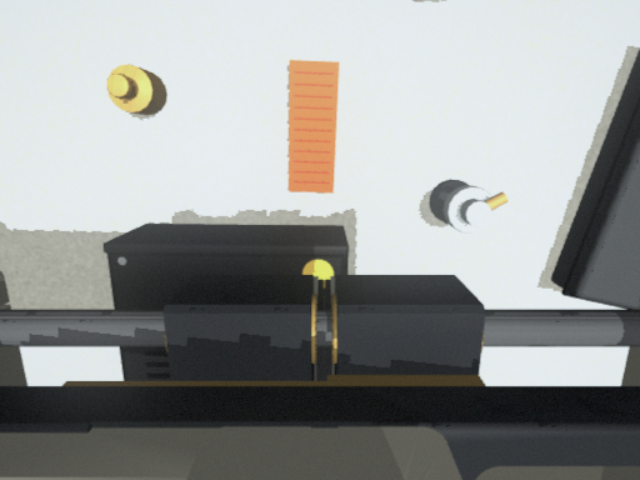

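The wedge centre is at (0.504, 0.100), moved 4 mm in total because the fingertips are narrower than assumed. About 6 mm remains and the yaw is 4.8°. One more nudge, slightly towards the thin end, should fix both.

Emit:
jog_arm(
  commands="1 -0.067 0.078 0 0 0 0; 1 -0.067 0.078 0 0 0 0; 1 -0.067 0.078 0 0 0 0; 1 0 0 -0.1 0 0 0; 1 0 0 -0.1 0 0 0",
)

```text
clock: 14.0
position: [0.4604, 0.0948, 0.1785]
ee_rot: [-3.135, -0.189, -0.002]
force: [1.2, 0.6, -0.7]
width: 0.004
```

Emit:
jog_arm(
  commands="1 0 0 -0.1 0 0 0; 1 0 0 -0.1 0 0 0; 1 0 0 -0.1 0 0 0; 1 0 0 -0.05 0 0 0; 1 0 0 0 0 0 0",
)

```text
clock: 14.5
position: [0.4588, 0.093, 0.0719]
ee_rot: [3.135, 0.185, -0.007]
force: [-0.6, 0.7, 0.4]
width: 0.003
```

Emit:
jog_arm(
  commands="1 0.006 0 -0.062 0 0 0; 1 0.005 0 -0.062 0 0 0; 1 0.005 0 -0.062 0 0 0; 1 0 0 -0.035 0 0 0; 1 0 0 0 0 0 0",
)

```text
clock: 15.0
position: [0.4653, 0.0935, 0.0072]
ee_rot: [3.136, 0.186, -0.002]
force: [0.3, -0.8, 0.8]
width: 0.008
```

Emit:
jog_arm(
  commands="1 0.012 0.001 -0.006 0 0 0; 1 0.012 0.001 -0.004 0 0 0; 1 0.012 0.001 0 0 0 0; 1 0.012 0.002 0 0 0 0; 1 0.006 0.002 0 0 0 0",
)

```text
clock: 15.5
position: [0.4825, 0.0956, 0.0051]
ee_rot: [-3.136, -0.186, 0.0]
force: [-3.4, -1.6, 6.8]
width: 0.004
```

Emit:
jog_arm(
  commands="1 0 0 0.006 0 0 0; 1 -0.025 0 0 0 0 0; 1 0 0 0.06 0 0 0; 1 0 0 0.12 0 0 0; 1 0 0 0.16 0 0 0",
)

```text
clock: 16.0
position: [0.4729, 0.0953, 0.1082]
ee_rot: [3.135, 0.186, -0.006]
force: [1.3, 0.9, -0.3]
width: 0.006
```

Emit:
jog_arm(
  commands="1 0 0 0.16 0 0 0; 1 0 0 0.16 0 0 0; 1 0.06 -0.1 0.1 0 0 0; 1 0.06 -0.1 0.05 0 0 0; 1 0.06 -0.1 0 0 0 0",
)

```text
clock: 16.5
position: [0.5303, 0.0051, 0.2522]
ee_rot: [-3.135, -0.188, -0.008]
force: [-0.1, 1.0, -0.8]
width: 0.008
```

```bash
python3 look.py 8
```

```text
16.5 [0.5303 0.0051 0.2522] [-0.0651  0.9889 -0.7943]
orange 3788 252.93373812038016 82.48204857444561 size [ 43.7 118.7] thin [0.5197 0.0424] thick [0.5087 0.1606] yaw 5.323325
yellow 210 [[0.3658 0.1158 0.092 ]] [0.3412 0.1267 0.0359]
yellow 65 [[0.3636 0.097  0.092 ]] [0.3351 0.1015 0.0349]
yellow 190 [[ 0.5303 -0.0166  0.092 ]] [ 0.53   -0.0162  0.0921]
```

The wedge centre is now at (0.514, 0.1015) with yaw 5.3°. It lies about 4 mm off the foot line, well within the 12 mm tolerance. Going behind the thick face to push.

Emit:
jog_arm(
  commands="1 -0.02 0.15 0 0 0 0; 1 -0.02 0.15 0 0 0 0; 1 -0.02 0.15 0 0 0 0; 1 -0.02 0.16 0 0 0 0; 1 0 0 -0.1 0 0 0",
)

```text
clock: 17.05
position: [0.5045, 0.1979, 0.2214]
ee_rot: [-3.129, -0.201, -0.008]
force: [0.5, 0.5, -0.6]
width: 0.007
```

Emit:
jog_arm(
  commands="1 0 0 -0.1 0 0 0; 1 0 0 -0.1 0 0 0; 1 0 0 -0.1 0 0 0; 1 0 0 -0.1 0 0 0; 1 0 0 -0.05 0 0 0",
)

```text
clock: 17.55
position: [0.5027, 0.1882, 0.0818]
ee_rot: [3.135, 0.186, -0.005]
force: [0.6, -0.4, -0.2]
width: 0.001
```

Emit:
jog_arm(
  commands="1 0 0 -0.05 0 0 0; 1 0 0 -0.04 0 0 0; 1 0 0 0 0 0 0; 1 0 0 0 0 0 0; 1 0 0 0 0 0 0",
)

```text
clock: 18.05
position: [0.5052, 0.1889, 0.0582]
ee_rot: [-3.136, -0.186, -0.002]
force: [-0.2, -0.6, -0.2]
width: 0.003
```

Emit:
jog_arm(
  commands="1 0 0 -0.05 0 0 0; 1 0 0 -0.05 0 0 0; 1 0 0 -0.05 0 0 0; 1 0 0 -0.02 0 0 0; 1 0 0 0 0 0 0",
)

```text
clock: 18.55
position: [0.5046, 0.1886, 0.0063]
ee_rot: [3.136, 0.186, -0.001]
force: [-0.5, 0.3, -0.4]
width: 0.005
```

Emit:
jog_arm(
  commands="1 0.0035 -0.03 0 0 0 0; 1 0.0035 -0.03 0 0 0 0; 1 0.0035 -0.03 0 0 0 0; 1 0.0035 -0.03 0 0 0 0; 1 0.0035 -0.03 0 0 0 0",
)

```text
clock: 19.05
position: [0.5103, 0.1427, 0.0067]
ee_rot: [-3.136, -0.185, -0.001]
force: [0.4, 0.2, 1.1]
width: 0.004
```

Emit:
jog_arm(
  commands="1 0.0024 -0.02 0 0 0 0; 1 0.0024 -0.02 0 0 0 0; 1 0.0024 -0.02 0 0 0 0; 1 0.0024 -0.02 0 0 0 0; 1 0.0012 -0.01 0 0 0 0",
)

```text
clock: 19.55
position: [0.5134, 0.116, 0.0064]
ee_rot: [3.136, 0.185, -0.0]
force: [0.1, 0.1, 0.5]
width: 0.003
```

Emit:
jog_arm(
  commands="1 0.0004 -0.0033 0 0 0 0; 1 0.0004 -0.0033 0 0 0 0; 1 0.0004 -0.0033 0 0 0 0; 1 0.0004 -0.0033 0 0 0 0; 1 0 0 0 0 0 0",
)

```text
clock: 20.05
position: [0.5138, 0.1127, 0.0064]
ee_rot: [3.136, 0.186, 0.0]
force: [0.5, 0.6, 0.8]
width: 0.007
```

Run:
```python
from cell import status, viewer
import cv2, pickle
s=status.observe(); print(s["clock"],s["position"],s["force"])
d=viewer.get_image("scene"); pickle.dump(d,open("scene9.pkl","wb")); cv2.imwrite("pics/s9.png",cv2.resize(d["pixels"][130:260,190:370,::-1],(720,520)))
```

```text
20.05 [0.51377206 0.11269922 0.00642512] [0.53831655 0.60777937 0.76336605]
```

View pics/s9.png

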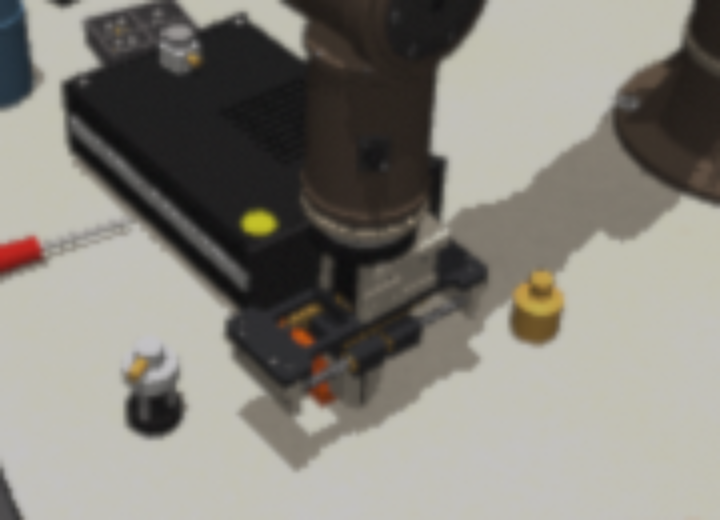

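The scene crop shows the wedge's thick end at (320,380) against the fingertips. The gripper is clear of the case, and the mass and transducer are standing. Creeping in now.

Emit:
jog_arm(
  commands="1 0.0004 -0.0033 0 0 0 0; 1 0.0004 -0.0033 0 0 0 0; 1 0.0004 -0.0033 0 0 0 0; 1 0.0004 -0.0033 0 0 0 0; 1 0 0 0 0 0 0",
)

```text
clock: 20.6
position: [0.5143, 0.1085, 0.0064]
ee_rot: [3.136, 0.185, 0.0]
force: [0.1, 0.8, -0.3]
width: 0.006
```

Emit:
jog_arm(
  commands="1 0.0004 -0.0033 0 0 0 0; 1 0.0004 -0.0033 0 0 0 0; 1 0.0004 -0.0033 0 0 0 0; 1 0.0004 -0.0033 0 0 0 0; 1 0 0 0 0 0 0",
)

```text
clock: 21.1
position: [0.5148, 0.1046, 0.0065]
ee_rot: [3.136, 0.185, 0.0]
force: [-0.3, 0.1, 0.2]
width: 0.008
```

Emit:
jog_arm(
  commands="1 0.0004 -0.0033 0 0 0 0; 1 0.0004 -0.0033 0 0 0 0; 1 0.0004 -0.0033 0 0 0 0; 1 0.0004 -0.0033 0 0 0 0; 1 0 0 0 0 0 0",
)

```text
clock: 21.6
position: [0.5152, 0.1006, 0.0064]
ee_rot: [3.136, 0.185, -0.0]
force: [1.0, 0.2, -0.2]
width: 0.006
```

Emit:
jog_arm(
  commands="1 0.0004 -0.0033 0 0 0 0; 1 0.0004 -0.0033 0 0 0 0; 1 0.0004 -0.0033 0 0 0 0; 1 0.0004 -0.0033 0 0 0 0; 1 0 0 0 0 0 0",
)

```text
clock: 22.1
position: [0.5157, 0.0967, 0.0064]
ee_rot: [3.136, 0.185, 0.0]
force: [0.6, 0.6, 0.0]
width: 0.004
```

Emit:
jog_arm(
  commands="1 0.0004 -0.0033 0 0 0 0; 1 0.0004 -0.0033 0 0 0 0; 1 0.0004 -0.0033 0 0 0 0; 1 0.0004 -0.0033 0 0 0 0; 1 0 0 0 0 0 0",
)

```text
clock: 22.6
position: [0.5162, 0.094, 0.0065]
ee_rot: [-3.135, -0.187, -0.0]
force: [-1.2, 5.3, -0.1]
width: 0.004
```

Contact: 5.3 N. Smaller steps now.

Emit:
jog_arm(
  commands="1 0.0001 -0.0015 0 0 0 0; 1 0 0 0 0 0 0; 1 0 0 0 0 0 0; 1 0 0 0 0 0 0; 1 0 0 0 0 0 0",
)

```text
clock: 23.1
position: [0.5161, 0.0939, 0.0064]
ee_rot: [-3.135, -0.188, -0.0]
force: [-1.6, 5.9, -0.2]
width: 0.007
```

Emit:
jog_arm(
  commands="1 0.0002 -0.0017 0 0 0 0; 1 0 0 0 0 0 0; 1 0 0 0 0 0 0; 1 0 0 0 0 0 0; 1 0 0 0 0 0 0",
)

```text
clock: 23.6
position: [0.5162, 0.0936, 0.0064]
ee_rot: [-3.134, -0.188, -0.0]
force: [-0.0, 7.8, -0.4]
width: 0.001
```

Emit:
jog_arm(
  commands="1 0.0002 -0.0017 0 0 0 0; 1 0 0 0 0 0 0; 1 0 0 0 0 0 0; 1 0 0 0 0 0 0; 1 0 0 0 0 0 0",
)

```text
clock: 24.1
position: [0.5162, 0.0935, 0.0065]
ee_rot: [-3.134, -0.188, -0.0]
force: [-1.0, 7.9, -0.7]
width: 0.006
```

Run:
```python
from cell import status, viewer
from h import *; import pickle
s=status.observe(); print(s["clock"],s["position"],s["force"])
o=[]
for n,old in (("scene","scene9"),("side","side0")):
    d=viewer.get_image(n); pickle.dump(d,open(n+"10.pkl","wb"))
    for q in (d,pickle.load(open(old+".pkl","rb"))):
        H,S,V=hsv(q); P=cloud(q)
        for m in blobs((H>=25)&(H<=33)&(S>150)&(V>120)&(P[...,2]>.08)&(P[...,2]<.1),15):
            v,u=np.where(m); print(n,len(u),u.mean(),v.mean(),ray(q,[[u.mean(),v.mean()]],.092),P[m][:,2].mean())
```

```text
24.1 [0.5162399  0.09345833 0.00646565] [-1.00987638  7.93992878 -0.66269701]
scene 36 254.30555555555554 185.36111111111111 [[ 0.5219379  -0.01358012  0.092     ]] 0.09128509246953792
scene 37 254.24324324324326 185.2972972972973 [[ 0.52195114 -0.01394758  0.092     ]] 0.09133250594909775
side 37 261.5945945945946 197.94594594594594 [[ 0.52388377 -0.01413429  0.092     ]] 0.09270679476526582
side 37 261.6216216216216 198.0 [[ 0.5237688  -0.01438322  0.092     ]] 0.09193823392750035
```

The case has not moved (the dot is within 0.4 mm in both views). One last small step for a firm seat.

Emit:
jog_arm(
  commands="1 0.0002 -0.0017 0 0 0 0; 1 0 0 0 0 0 0; 1 0 0 0 0 0 0; 1 0 0 0 0 0 0; 1 0 0 0 0 0 0",
)

```text
clock: 24.7
position: [0.5163, 0.0932, 0.0065]
ee_rot: [-3.134, -0.189, -0.0]
force: [-0.6, 9.8, -1.4]
width: 0.006
```

Snug at 9.8 N. Backing off, rising and looking.

Emit:
jog_arm(
  commands="1 -0.004 0.033 0 0 0 0; 1 -0.004 0.033 0 0 0 0; 1 0 0 0.06 0 0 0; 1 0 0 0.1 0 0 0; 1 0 0 0.15 0 0 0",
)

```text
clock: 25.2
position: [0.5123, 0.1106, 0.0987]
ee_rot: [3.134, 0.186, -0.006]
force: [0.9, 0.3, 0.5]
width: 0.008
```

Emit:
jog_arm(
  commands="1 0 0 0.15 0 0 0; 1 0 0 0.15 0 0 0; 1 0 0 0.15 0 0 0; 1 0.012 -0.13 0 0 0 0; 1 0.012 -0.13 0 0 0 0",
)

```text
clock: 25.7
position: [0.522, 0.0333, 0.2361]
ee_rot: [-3.135, -0.191, -0.005]
force: [0.7, -0.7, -0.2]
width: 0.007
```

Emit:
jog_arm(
  commands="1 0.012 -0.13 0 0 0 0; 1 0.012 -0.13 0 0 0 0; 1 0 0 0 0 0 0; 1 0 0 0 0 0 0; 1 0 0 0 0 0 0",
)

```text
clock: 26.2
position: [0.5283, -0.044, 0.2342]
ee_rot: [-3.136, -0.188, 0.001]
force: [-0.2, 0.2, 0.1]
width: 0.005
```

```bash
python3 look.py 11
```

```text
26.2 [ 0.5283 -0.044   0.2342] [-0.2156  0.1698  0.0604]
orange 2524 261.35182250396196 90.73732171156894 size [43.8 73.2] thin [0.5256 0.0088] thick [0.5173 0.0815] yaw 6.49309
yellow 64 [[0.3609 0.0914 0.092 ]] [0.3302 0.1046 0.0346]
yellow 115 [[0.3774 0.0893 0.092 ]] [0.3495 0.1016 0.0352]
yellow 41 [[0.369  0.0873 0.092 ]] [0.3401 0.0998 0.035 ]
yellow 582 [[ 0.524  -0.0154  0.092 ]] [ 0.524  -0.0153  0.0922]
```

View pics/wrist11.png

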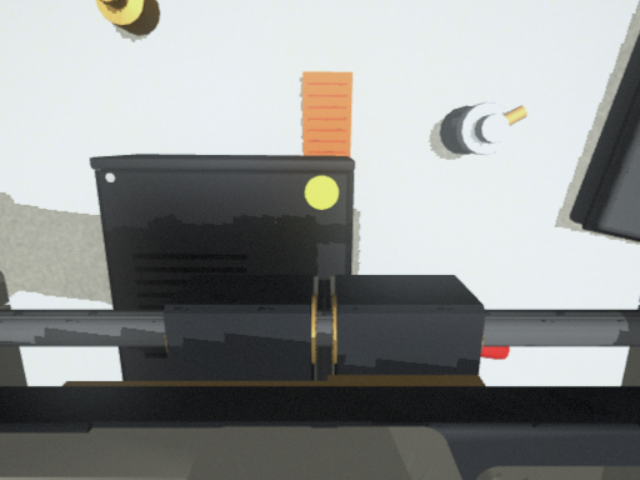

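The wedge is straight under the corner, with its thick end at (328,72) and its axis about 5 mm from the foot. The dot at (322,193) is still at (0.524, -0.0154), so the case is unmoved. Now the press.

Emit:
jog_arm(
  commands="1 -0.014 0.095 0 0 0 0; 1 0 0 -0.08 0 0 0; 1 0 0 -0.08 0 0 0; 1 0 0 -0.08 0 0 0; 1 0 0 -0.08 0 0 0",
)

```text
clock: 26.75
position: [0.5241, -0.0151, 0.1375]
ee_rot: [-3.135, -0.19, -0.0]
force: [-0.5, -0.2, 0.1]
width: 0.007
```

Emit:
jog_arm(
  commands="1 0 0 -0.06 0 0 0; 1 0 0 -0.03 0 0 0; 1 0 0 0 0 0 0; 1 0 0 0 0 0 0; 1 0 0 0 0 0 0",
)

```text
clock: 27.25
position: [0.5249, -0.0165, 0.1124]
ee_rot: [-3.136, -0.186, -0.003]
force: [0.0, 1.2, -0.5]
width: 0.002
```

Emit:
jog_arm(
  commands="1 -0.003 0.004 -0.02 0 0 0; 1 0 0 -0.02 0 0 0; 1 0 0 -0.02 0 0 0; 1 0 0 0 0 0 0; 1 0 0 0 0 0 0",
)

```text
clock: 27.75
position: [0.5231, -0.0157, 0.0932]
ee_rot: [3.136, 0.185, -0.001]
force: [0.7, 1.1, 0.1]
width: 0.011
```

Emit:
jog_arm(
  commands="1 0 0 -0.004 0 0 0; 1 0 0 -0.003 0 0 0; 1 0 0 0 0 0 0; 1 0 0 0 0 0 0; 1 0 0 0 0 0 0",
)

```text
clock: 28.25
position: [0.5234, -0.0156, 0.0922]
ee_rot: [-3.136, -0.185, -0.001]
force: [-4.1, 0.4, 12.4]
width: 0.002
```

Emit:
jog_arm(
  commands="1 0 0 0.0006 0 0 0; 1 0 0 0 0 0 0; 1 0 0 0 0 0 0; 1 0 0 0 0 0 0; 1 0 0 0 0 0 0",
)

```text
clock: 28.75
position: [0.5234, -0.0156, 0.0923]
ee_rot: [-3.136, -0.185, -0.001]
force: [-2.6, 0.4, 11.2]
width: 0.005
```

Emit:
jog_arm(
  commands="1 0 0 0 0 0 0; 1 0 0 0 0 0 0; 1 0 0 0 0 0 0; 1 0 0 0 0 0 0; 1 0 0 0 0 0 0",
)

```text
clock: 29.25
position: [0.5234, -0.0156, 0.0923]
ee_rot: [-3.136, -0.186, -0.001]
force: [-4.1, 0.5, 10.3]
width: 0.002
```

Emit:
jog_arm(
  commands="1 0 0 0 0 0 0; 1 0 0 0 0 0 0; 1 0 0 0 0 0 0; 1 0 0 0 0 0 0; 1 0 0 0 0 0 0",
)

```text
clock: 29.75
position: [0.5234, -0.0156, 0.0923]
ee_rot: [-3.136, -0.185, -0.001]
force: [-3.6, -0.6, 9.6]
width: 0.008
```

Held 10–11 N for 1.5 s with z steady at 92.3 mm, so the corner did not give. Taking the hand straight up and away.

Emit:
jog_arm(
  commands="1 0 0 0.02 0 0 0; 1 0 0 0.06 0 0 0; 1 0 0 0.1 0 0 0; 1 0 0 0.12 0 0 0; 1 0 0 0.12 0 0 0",
)

```text
clock: 30.25
position: [0.5229, -0.0157, 0.2189]
ee_rot: [3.136, 0.185, -0.001]
force: [0.8, 0.4, -0.4]
width: 0.007
```

Emit:
jog_arm(
  commands="1 0 0 0.1 0 0 0; 1 0.012 -0.1 0 0 0 0; 1 0 0 0 0 0 0; 1 0 0 0 0 0 0; 1 0 0 0 0 0 0",
)

```text
clock: 30.75
position: [0.5265, -0.0448, 0.2471]
ee_rot: [-3.136, -0.187, 0.001]
force: [-1.1, -0.1, -0.5]
width: 0.004
```

```bash
python3 look.py 12
python3 - <<'E'
from cell import viewer
from h import *; import pickle
d=viewer.get_image("side"); q=pickle.load(open("side0.pkl","rb"))
for x in (q,d):
    H,S,V=hsv(x); P=cloud(x)
    for b in blobs((P[...,2]>.025)&(P[...,2]<.2)&(P[...,0]>.3)&(P[...,0]<.7)&(P[...,1]>-.28)&(P[...,1]<.5),80): print(b.sum(),np.median(P[b],0).round(4))
cv2.imwrite("pics/side12.png",cv2.resize(d["pixels"][:,:,::-1],(800,600)))
E
```

```text
30.75 [ 0.5265 -0.0448  0.2471] [-1.0703 -0.0721 -0.482 ]
orange 2364 262.8058375634518 90.79653130287647 size [43.2 73.4] thin [0.5256 0.009 ] thick [0.5178 0.0819] yaw 6.0972605
yellow 65 [[0.3596 0.0919 0.092 ]] [0.3306 0.1045 0.0347]
yellow 139 [[0.3737 0.0892 0.092 ]] [0.3476 0.1006 0.0352]
yellow 539 [[ 0.5239 -0.0154  0.092 ]] [ 0.5239 -0.0153  0.0921]
364 [0.4771 0.4358 0.0822]
143 [0.6462 0.0405 0.0602]
5743 [ 0.434  -0.1533  0.0909]
453 [ 0.685  -0.2537  0.0923]
127 [0.3383 0.1066 0.0362]
364 [0.4767 0.4358 0.0817]
142 [0.6468 0.0404 0.06  ]
5721 [ 0.4349 -0.1527  0.0909]
449 [ 0.6848 -0.2546  0.0906]
127 [0.3382 0.1069 0.0365]
```

View pics/side12.png

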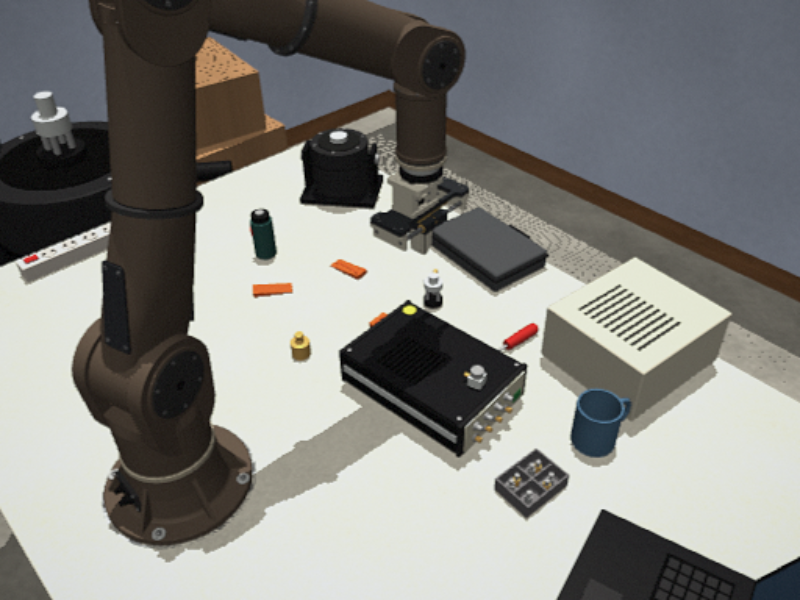

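The side view shows the wedge under the dotted corner, at (380,320). Everything else is standing where it was, and the hand is clear. Handing in.

```bash
python3 -c "
from cell import arm
print(arm.sign_off())"
```

```text
the job is handed in; nothing more can be done
None
```

The wedge is snug under the worn foot, the corner held under the press, and I handed the job in at about 31 s of the 64 s limit.

- **Wedge:** it lay about 8° out of line with the case. I straightened it with a flat push on its thick end, centred it with three side nudges (the first two fell short), and slid it in until the push reached 9.8 N.
- **Press:** I held 10–11 N (briefly 12.4 N at first) on the yellow dot for about 1.5 s. The fingertip stayed at 92.3 mm, so the corner did not give. I then raised the hand clear.

**Last checks:**
- The dot was at (0.524, -0.015), the same as before the push to within about 0.5 mm, and still 92 mm up.
- The wedge stayed in place after the press, to within about 0.5 mm.
- In the side view the mass, transducer and handheld measured within about 1 mm of where they started, and the other things looked undisturbed.

**What did not match:**
- The wedge's axis sits about 5 mm to one side of the foot centre, but the whole 20 mm stub is still on the 45 mm wedge.
- During the third side nudge the wrist force briefly read 6.8 N upward, probably the fingertip touching the bench; nothing was disturbed.

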